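# Halt the slide scanner, load a carrier into its slanted port and re-arm it

## Task

Halt the slide scanner by pressing its red mushroom stop button all the way down and letting it spring back up; then draw the carrier with the red grip out of the rack and slide it, foot first, fully home into the slanted loading port, guiding it in gently rather than letting it drop. Then re-arm the scanner by twisting the mushroom cap clockwise (seen from above) until it stops, and let go. Leave the other two carriers in their pockets and do not shift the pen pot or the slide box.

Things in the scene. Friction and masses are not known exactly. Their poses are not given: they have to be found in the camera images.
- carrier_red: Carrier to load: aluminium plate 70 wide (x) x 10 thick (y) x 110 tall (z), with a red grip block on top, 42 (x) x 16 (y) x 36 tall, from z 110 to 146 mm; 0.13 to 0.25 kg. Origin at the centre of its foot (underside), z up to the grip. Starts upright in one of the rack's pockets; grip the block across its 16 mm (along y). Either way round will do in the port.
- carrier_blue: Sample carrier like carrier_red (same size and frame) but with a blue grip. Stands in another pocket of the rack; leave it alone.
- carrier_black: Sample carrier like carrier_red (same size and frame) but with a black grip. Stands in another pocket of the rack; leave it alone.
- rack: Grey fixed rack, 100 (x) x 230 (y) x 50 tall; origin at the centre of its underside, z up. Three pockets in a row along its y at y = -78, 0, +78 mm, each 72 (x) x 12 (y) mm, 44 deep (pocket floor 6 mm above the table). The carriers' x lies along the rack's x.
- feeder: Fixed white scanner housing that carries the loading port; origin on the table, x pointing away from the port's leaning side. Footprint from x -36 to +180, y -70 to +70 mm; the part behind the port is 86 mm tall. The port's mouth lies above its origin, 115 mm up.
- port: Dark steel slot case fixed on the feeder, leaning 26 deg from vertical, mouth up and to feeder -x. Origin: centre of the slot's inner floor; z along the slot, out of the mouth. Slot 13 mm (x) by 73 (y), 85 deep, then a green lip flaring out from z 85 to 96; walls 6 mm. The carrier's thickness goes along port x. Fully home, its foot is on the floor: its origin at this origin, its z along this z.
- stop_box: Fixed yellow box 85 x 85 x 50 mm under the mushroom button; origin at the centre of its underside, z up. A black collar on it, radius 27, reaches 53 mm height.
- stop_top (a point): Centre of the top of the round red mushroom cap, 89 mm above the table when up. Cap: 42 mm diameter, 26 mm tall, so its rim spans 63 to 89 mm height; white pointer line on top.
- stop_press (a joint): How far the mushroom is pressed down, m: 0 up, 0.008 fully down; a spring (about 5 N at the bottom) lifts it again.
- stop_turn (a joint): Angle of the mushroom cap, rad: grows clockwise seen from above; stops at 0 and 1.3. Starts between 0 and 0.3, stays where it is left. Fully turned to its stop = 1.3.
- pen_pot: Black pen pot, loose, 72 mm diameter, 90 tall, pens to 140; origin at the centre of its underside. Leave it alone.
- slide_box: Red box of glass slides, loose, 100 x 130 x 35 mm; origin at the centre of its underside. Leave it alone.
Things that resemble listed ones, but are neither listed nor needed, are in the scene too. Of the things that look like the stop_box, the smaller one is meant.

How it is judged:
By the outcome, as a careful person would: the job done as asked, in the order asked, and still so for the second after the job is handed in, with the robot touching nothing.
It also fails if it takes over 59 s, if anything falls off the work surface, if the arm or the gripper's body presses on something with over 40 N, if the wrist force passes 120 N, or if a joint passes its speed limit or range.

## Robot

A 6-joint arm with a two-finger parallel gripper is mounted at the origin on the work surface. World frame = base frame: x ahead of the robot, y to its left, z up, the work surface at z = 0. Lengths are in mm, angles in degrees, forces in N, time in s.
With the tool pointing down it reaches from about 350 to 850 mm from the base axis. Payload 8.1 kg.
Tool frame: the origin (TCP) lies midway between the tips of the shut fingers; the grasp point (between the pads) lies 19 mm behind it (r.pinch_z is the distance from the TCP to the grasp point, in mm); z points along the fingers, y is the line along which they close (so a half turn about z gives the same grasp; the last joint's range is limited). The gripper opens to 85 mm and grips with 20 to 120 N. Pads are 22 mm wide; open, the fingers measure 114 mm over their backs; the gripper's body (76 mm by 85 mm) begins 54 mm behind the grasp point. The pads swing forward as they close: fully open they stand 13 mm farther back than shut.
Start: joints at [70.565, 7.471, 85.268, -0, 87.261, -4.893], TCP at [150.628, 580.79, 231.292] pointing down, gripper open.
Joint ranges: [-169.43, 169.43], [-51.17, 129.36], [1.28, 143.12], [-76.62, 256.62], [0, 156.53], [-152.29, 152.29]. Speed limits (degrees/s): [136.94, 136.94, 159.86, 180, 180, 180].

## Interface

Orientations are given as [roll, pitch, yaw] about the fixed x, y, z axes, in that order (R = Rz(yaw) Ry(pitch) Rx(roll)).
In Python, from bench import r gives the robot as it stands.
- The arm moves only by the shell command python3 -m jog 'ROWS' [OPENING] [FORCE]. ROWS is JSON, one flat list of numbers, 6 for each row, row after row: the shift along the tool's x, y, z in m, then the turn, a rotation vector about the tool's x, y, z in rad. A call has 1 to 8 rows; each row is the pose to reach, as a shift and turn from the pose commanded when the call began, along the tool's axes at that moment; what a row does not reach only later rows make up. A row lasts 1/8 s, in which the tool goes at most 62.5 mm and 10.7 degrees, less where a joint would pass 70% of its speed; a pose out of reach is approached as far as the arm can. A call with a gripper value outside its range is refused whole. OPENING is the opening, from -1 (shut) to 1 (fully open), set as the call begins (- or left out, the last holds). The fingers move at their own pace and stop on an object; FORCE is the grip in N (left out, the last holds). Time passes only in rows, so rows that repeat a pose let the fingers close. It gives the time, the measured TCP pose, the force, the opening and the grip force at its end, in the units of the state.
- r.sense(): the state, without advancing time (a new reading comes with each control period).
- r.snapshot(name): name is "scene" or "top" or "wrist"; returns a dict with "pixels" (480x640x3 uint8, red, green, blue), "range_z" (480x640 float32, mm along the optical axis (not along the pixel's ray), 0 where there is no reading), "K" (3x3 intrinsics, pixels), "rvec" (rotation vector, rad) and "tvec" (3), from world to camera coordinates, as OpenCV has them. Camera axes: x right, y down, z forward; pixel columns grow to the right and rows downward; lengths in mm; the calibration is good to about 2 mm. A picture is of the moment at which its call begins.
- r.hand_in(): hands the job in; it is judged then, once.
Trained networks look in a picture, given as the dict that the camera call returned (one of the last four; its "shot" number tells which), for a name from the list of things; names that differ only in an ending like _2 or _b are one class to them, and where a whole thing is asked for, a point or a joint stands for the part that bears it (a point fixed in the world has none). Each returns a list of dicts, best first, with "score" (0 to 1); they miss things now and then, are a little off and sometimes report something else, mostly with a low value. They report only what shows in the picture. A call takes as long as a camera call. They do not tell look-alikes from the thing itself.
- r.look_for(picture, target): "bbox" ([left, top, right, bottom] in pixels, round what is visible of it).
- r.outline_of(picture, target): "region" (480x640 bool, what is visible of it) and "bbox" ([left, top, right, bottom] in pixels, round what is visible of it).
The state is a dict: "time": time; "joint_pos": joint angles; "qd": joint speeds; "joint_efforts": joint torques, N m; "tool_pos": TCP position; "tcp_rot": TCP orientation; "ft_force": force on the tool from outside, world axes, zero at the start; "wrist_torque": the same for the moment, N m; "finger_gap": finger opening in mm; "grip_force": force on a finger pad.
Only numpy, scipy, OpenCV 4.12 (cv2) and the standard library are available. Lean on these libraries where they do the work, as an engineer would, in place of code of your own. Each camera call takes 0.05 s, during which the arm holds its last target. There are 200 camera calls.

## Working session

There is one attempt and no reset: what is moved stays moved. The work goes in short steps, Python scripts to look and compute and a shell command to move; the robot and the scene stay as the last step left them, time stands still between calls to the robot, and variables do not carry over. Pictures are saved under pics/ and viewed, at most 10 in all, crops included, and the job is handed in when it is done.

```bash
ls; mkdir -p pics
cat > h.py <<'E'
import numpy as np,cv2
from scipy.spatial.transform import Rotation as R
from bench import r
def cloud(s):
    z=s["range_z"].astype(float);K=s["K"];v,u=np.mgrid[:480,:640]
    c=np.stack([(u-K[0,2])/K[0,0]*z,(v-K[1,2])/K[1,1]*z,z],-1)
    Rm=cv2.Rodrigues(np.array(s["rvec"],float))[0]
    w=(c-np.array(s["tvec"]).ravel())@Rm
    w[z==0]=np.nan
    return w
def save(s,n,box=None,k=1):
    p=s["pixels"][:,:,::-1]
    if box: p=p[box[1]:box[3],box[0]:box[2]]
    cv2.imwrite("pics/"+n,cv2.resize(p,None,fx=k,fy=k,interpolation=cv2.INTER_CUBIC))
E
python3 - <<'E'
from h import *
names=["carrier_red","carrier_blue","carrier_black","rack","feeder","port","stop_box","stop_top","pen_pot","slide_box"]
for cam in ["top","scene"]:
    s=r.snapshot(cam);save(s,cam+"0.png");w=cloud(s);np.savez(cam+"0.npz",w=w,p=s["pixels"])
    print(cam,np.round(-cv2.Rodrigues(np.array(s["rvec"],float))[0].T@np.array(s["tvec"]).ravel()))
    for n in names:
        for d in r.outline_of(s,n)[:4]:
            if d["score"]<.2: continue
            q=w[d["region"]];q=q[~np.isnan(q[:,0])]
            print(n,round(d["score"],2),np.round(d["bbox"]).astype(int).tolist(),np.round(np.median(q,0)),np.round(np.percentile(q,2,0)),np.round(np.percentile(q,98,0)))
print(r.sense())
E
```

```text
pics
top [ 368.  -15. 1250.]
carrier_red 0.64 [131, 212, 157, 256] [588. 303. 114.] [555. 299.  45.] [624. 316. 154.]
carrier_red 0.4 [172, 214, 194, 252] [586. 225. 117.] [556. 221.  50.] [622. 236. 155.]
carrier_blue 0.82 [176, 214, 193, 252] [586. 225. 116.] [556. 222.  49.] [623. 238. 155.]
carrier_black 0.84 [218, 210, 231, 257] [586. 147. 117.] [556. 144.  46.] [625. 159. 155.]
carrier_black 0.32 [301, 288, 327, 310] [461. -20.  89.] [443. -37.  84.] [480.  -1.  93.]
rack 0.8 [131, 211, 249, 265] [577. 212.  50.] [540. 115.   9.] [639. 339.  55.]
feeder 0.56 [371, 143, 456, 264] [ 667. -224.   82.] [ 558. -297.    4.] [ 766. -151.  124.]
port 0.71 [400, 210, 454, 245] [ 600. -241.  107.] [ 571. -285.   42.] [ 642. -197.  132.]
stop_box 0.79 [288, 280, 336, 327] [459. -19.  51.] [419. -61.  41.] [502.  23.  92.]
stop_box 0.74 [198, 307, 262, 371] [384. 136.  69.] [330.  82.  47.] [441. 198. 123.]
stop_top 0.82 [298, 288, 324, 312] [461. -18.  89.] [442. -37.  51.] [482.   1.  93.]
stop_top 0.68 [209, 323, 238, 354] [384. 140. 120.] [361. 115. 104.] [410. 166. 125.]
stop_top 0.62
[... 1825 characters left out ...]
158. 153.]
{'time': 1.1, 'joint_pos': array([ 7.05640416e+01,  7.47205579e+00,  8.52652337e+01,  4.39124572e-04,
        8.72608642e+01, -4.89181457e+00]), 'qd': array([-0.03495363, -0.05088863,  0.08573737, -0.0441525 , -0.02892885,
       -0.0351196 ]), 'joint_efforts': array([ 1.23109749e-04, -5.69329548e+01, -5.00870633e+01, -1.67377561e-04,
        1.71255553e-03,  2.99707847e-05]), 'tool_pos': array([150.64720706, 580.80679741, 231.30756672]), 'tcp_rot': array([ 1.79998123e+02, -2.79579195e-04,  1.65455835e+02]), 'ft_force': array([ 0.3123906 , -0.33208429, -0.11761725]), 'wrist_torque': array([-0.01913276,  0.06206793, -0.04298626]), 'grip_force': 0.0, 'finger_gap': 85.02099909711535}
```

Run:
```python
from h import *
t=np.load("top0.npz");p=t["p"][:,:,::-1];w=t["w"]
cv2.imwrite("pics/c1.png",cv2.resize(p[120:380,120:470],None,fx=2.28,fy=2.28,interpolation=cv2.INTER_CUBIC))
from scipy.optimize import least_squares
# rack top outline (z 44..53)
def rect(m,name):
    q=w[m][:,:2].astype(np.float32);print(name,len(q),cv2.minAreaRect(q))
P=w
m=lambda x0,x1,y0,y1,z0,z1:(P[...,0]>x0)&(P[...,0]<x1)&(P[...,1]>y0)&(P[...,1]<y1)&(P[...,2]>z0)&(P[...,2]<z1)
rect(m(500,680,80,360,46,56),"rack")
for y in(303,225,148): rect(m(540,640,y-20,y+20,148,165),"grip")
rect(m(400,530,-90,40,46,54),"stopbox");rect(m(430,500,-60,20,86,97),"cap")
rect(m(600,800,-320,-120,80,92),"feeder top")
rect(m(540,640,-320,-120,100,140),"port lip")
q=w[m(540,640,-320,-120,112,140)]
import sys
q=w[180:262,385:470].reshape(-1,3);q=q[(q[:,2]>93)]
print(len(q),np.round(q.min(0)),np.round(q.max(0)))
```

```text
rack 3719 ((590.9924926757812, 230.1317138671875), (101.5628433227539, 231.09498596191406), 0.58189457654953)
grip 186 ((590.0140380859375, 307.6705322265625), (16.325551986694336, 41.826759338378906), 89.81626892089844)
grip 183 ((590.1273803710938, 229.6520538330078), (16.48023796081543, 40.63942337036133), 89.80194091796875)
grip 183 ((590.8321533203125, 151.48660278320312), (42.25068283081055, 16.377031326293945), 0.6591969728469849)
stopbox 1241 ((462.23760986328125, -19.244159698486328), (84.92138671875, 84.78754425048828), 9.558164596557617)
cap 334 ((461.7044372558594, -19.657608032226562), (39.28087615966797, 40.62377166748047), 45.39126205444336)
feeder top 2573 ((682.1810302734375, -226.33937072753906), (174.87803649902344, 140.5290985107422), 9.046586036682129)
port lip 768 ((602.2166748046875, -235.2211456298828), (70.82112884521484, 106.87531280517578), 1.5991606712341309)
1299 [ 566. -294.   93.] [ 700. -174.  137.]
```

View pics/c1.png

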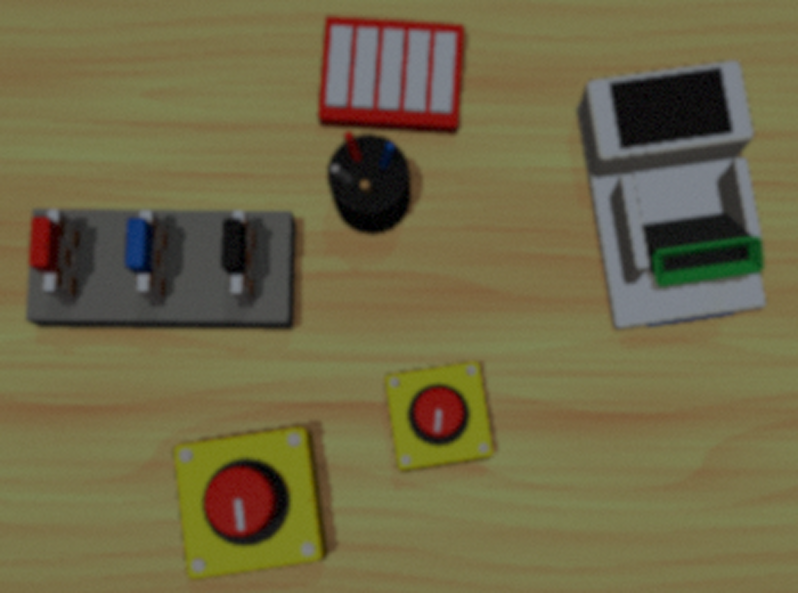

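View pics/scene0.png

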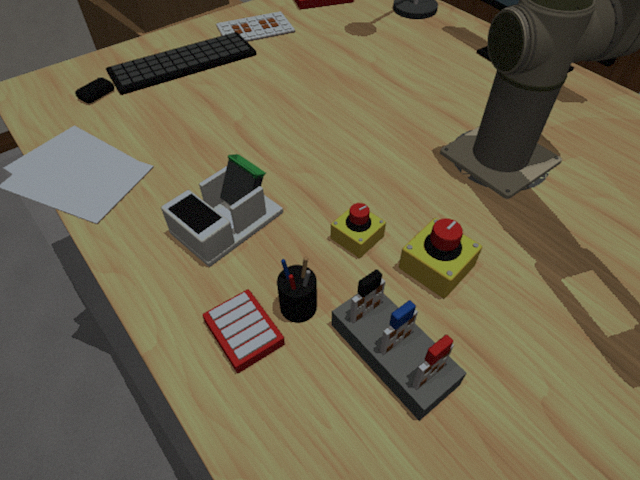

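```bash
cat >> h.py <<'E'
def goto(p,rpy):
    st=r.sense();A=R.from_euler('xyz',st["tcp_rot"],degrees=True)
    d=A.inv().apply(np.array(p)-st["tool_pos"])/1000
    rv=(A.inv()*R.from_euler('xyz',rpy,degrees=True)).as_rotvec()
    print("row",np.round(d,4).tolist(),np.round(rv,4).tolist(),"n",round(max(np.linalg.norm(d)/.0625,np.degrees(np.linalg.norm(rv))/10.7),1))
E
python3 -c "
from h import *
goto([462,-19,200],[180,0,140])"
```

```text
row [-0.452, -0.5024, 0.0313] [0.0, -0.0, 0.4443] n 10.8
```

```bash
python3 -m jog '[-0.0565,-0.0628,0.0039,0,0,0.0555, -0.113,-0.1256,0.0078,0,0,0.111, -0.226,-0.251,0.0156,0,0,0.222, -0.226,-0.251,0.0156,0,0,0.222, -0.339,-0.377,0.0235,0,0,0.333, -0.339,-0.377,0.0235,0,0,0.333, -0.339,-0.377,0.0235,0,0,0.333, -0.452,-0.5024,0.0313,0,0,0.444]' -1 60; python3 -c "
from h import *
goto([462,-19,200],[180,0,140])
print(r.sense())"
```

```text
time: 2.1
tool_pos: [381.4, 135.7, 208.5]
tcp_rot: [179.9, 0.1, 139.9]
ft_force: [0.8, -0.5, 0.2]
finger_gap: -0.1
grip_force: 0.0
row [-0.1612, -0.0665, 0.0086] [0.0013, 0.0009, -0.0014] n 2.8
{'time': 2.1, 'joint_pos': array([ 1.23078773e+01, -2.39348577e+01,  1.16064000e+02,  4.92158394e-03,
        8.77784786e+01, -3.76106284e+01]), 'qd': array([-70.43089118,   6.77756584,  -2.48381471,   0.19085014,
        -4.44382407, -16.7609668 ]), 'joint_efforts': array([  7.74083287, -30.71699381, -48.6504972 ,  -0.13471249,
         0.80362631,  -0.26914353]), 'tool_pos': array([381.42414284, 135.65534512, 208.54318886]), 'tcp_rot': array([1.79923818e+02, 5.24822528e-02, 1.39918284e+02]), 'ft_force': array([ 0.8133248 , -0.46606325,  0.15769818]), 'wrist_torque': array([ 0.00460824, -0.03562296,  0.03747566]), 'grip_force': 0.0, 'finger_gap': -0.05882810523164831}
```

```bash
python3 -m jog '[-0.1612,-0.0665,0.0086,0,0,0, -0.1612,-0.0665,0.0086,0,0,0, -0.1612,-0.0665,0.0086,0,0,0, -0.1612,-0.0665,0.0086,0,0,0, -0.1612,-0.0665,0.0086,0,0,0]'
python3 - <<'E'
from h import *
s=r.snapshot("wrist");save(s,"w1.png");w=cloud(s)
print(r.sense()["tool_pos"],r.sense()["ft_force"])
c=s["pixels"].astype(int);red=(c[...,0]>90)&(c[...,0]>2*c[...,1])&(c[...,0]>2*c[...,2])&(w[...,2]>82)&(w[...,2]<96)
q=w[red];print(len(q),np.median(q[:,2]),cv2.minEnclosingCircle(q[:,:2].astype(np.float32)),np.median(q,0))
for n in["stop_top","port"]:
  for d in r.outline_of(s,n)[:2]: print(n,d["score"],d["bbox"])
goto([462,-19,100],[180,0,140])
E
```

```text
time: 2.72
tool_pos: [461.3, -16.9, 199.4]
tcp_rot: [180.0, -0.0, 140.0]
ft_force: [0.5, 0.1, 0.0]
finger_gap: -0.1
grip_force: 0.0
[461.24299215 -16.41178061 199.56106437] [-0.12507697  0.28098325 -1.09858053]
1993 88.4418233541353 ((518.7056884765625, 54.29792785644531), 115.177978515625) [459.27988868 -19.7840839   88.44182335]
stop_top 0.66 [290.4, 204.1, 343.5, 263.9]
stop_top 0.59 [390.2, 5.1, 483.3, 31.3]
port 0.65 [287.6, 201.0, 345.1, 262.0]
row [-0.0025, -0.0019, 0.0997] [0.0003, 0.0001, 0.0019] n 1.6
```

View pics/w1.png

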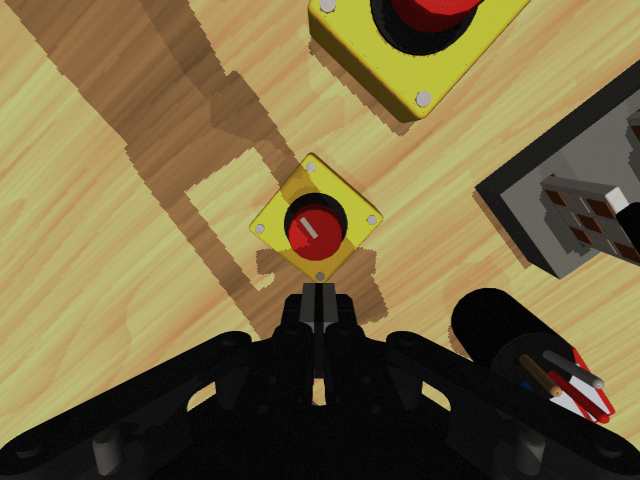

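The wrist view shows the small yellow box at (316,220) with its cap at (316,232), just in front of the shut fingertips. The larger look-alike is at the top, (430,50). I take the small one, which is 85 mm wide with its cap at 89 mm, and press it now.

```bash
python3 -m jog '[-0.0015,-0.002,0.05,0,0,0, -0.0015,-0.002,0.1,0,0,0, -0.0015,-0.002,0.108,0,0,0, -0.0015,-0.002,0.112,0,0,0, -0.0015,-0.002,0.115,0,0,0, -0.0015,-0.002,0.118,0,0,0, -0.0015,-0.002,0.119,0,0,0, -0.0015,-0.002,0.119,0,0,0]'
```

```text
time: 3.88
tool_pos: [462.6, -19.6, 81.6]
tcp_rot: [179.9, 0.1, 140.0]
ft_force: [2.5, 1.5, 4.2]
finger_gap: -0.2
grip_force: 2.0
```

```bash
python3 -m jog '[0,0,0.001,0,0,0, 0,0,0.002,0,0,0, 0,0,0.002,0,0,0]';python3 -m jog '[0,0,0.0005,0,0,0, 0,0,0.001,0,0,0, 0,0,0.001,0,0,0]'
```

```text
time: 4.25
tool_pos: [462.9, -19.7, 80.7]
tcp_rot: [179.9, 0.1, 140.0]
ft_force: [-2.1, 2.7, 18.2]
finger_gap: 0.0
grip_force: 8.9
time: 4.62
tool_pos: [463.2, -19.7, 80.6]
tcp_rot: [179.9, 0.2, 140.0]
ft_force: [-5.4, 3.3, 25.8]
finger_gap: -0.0
grip_force: 12.7
```

```bash
python3 -m jog '[0,0,-0.004,0,0,0, 0,0,-0.01,0,0,0, 0,0,-0.05,0,0,0, 0,0,-0.1,0,0,0, 0,0,-0.15,0,0,0, 0,0,-0.15,0,0,0]'; python3 -c "
from h import *
s=r.snapshot('wrist');w=cloud(s)
for d in r.outline_of(s,'stop_top')[:2]: print(d['score'],np.nanpercentile(w[d['region']],[50,90],axis=0))
goto([585,-270,320],[180,0,99])"
```

```text
time: 5.38
tool_pos: [463.2, -20.1, 231.8]
tcp_rot: [179.8, 0.3, 140.0]
ft_force: [0.7, 0.7, 0.3]
finger_gap: -0.0
grip_force: 0.0
0.88 [[395.80249885 122.58321038 118.78865125]
 [406.73718054 139.28587828 121.06484452]]
0.74 [[457.22723681 -18.73516418  88.35237248]
 [471.86791303  -4.5870244   89.48992331]]
row [-0.2559, -0.1121, -0.093] [-0.0009, -0.0003, 0.7157] n 4.7
```

Button sprang back (88–89 mm). On to a look at the port.

```bash
python3 -m jog '[-0.0512,-0.0224,-0.0186,0,0,0.143, -0.1024,-0.0448,-0.0372,0,0,0.286, -0.1536,-0.0673,-0.0558,0,0,0.429, -0.2047,-0.0897,-0.0744,0,0,0.573, -0.2559,-0.1121,-0.093,0,0,0.7157, -0.2559,-0.1121,-0.093,0,0,0.7157, -0.2559,-0.1121,-0.093,0,0,0.7157]'
python3 - <<'E'
from h import *
s=r.snapshot('wrist');w=cloud(s);save(s,"w2.png");np.savez("w2.npz",w=w,p=s["pixels"])
c=s["pixels"].astype(int);g=(c[...,1]>1.5*c[...,0])&(c[...,1]>1.5*c[...,2])&(c[...,1]>50)&(w[...,2]>90)&(w[...,2]<150)
q=w[g];print(len(q),np.percentile(q,[1,50,99],axis=0))
print(cv2.minAreaRect(q[:,:2].astype(np.float32)))
E
```

```text
time: 6.35
tool_pos: [584.5, -269.5, 317.5]
tcp_rot: [-179.8, -0.2, 99.0]
ft_force: [-0.3, -0.1, 0.2]
finger_gap: 0.2
grip_force: 0.0
1965 [[ 565.34062803 -288.02293014  111.42044072]
 [ 579.82216984 -242.53573994  117.23966987]
 [ 603.31424183 -198.15746368  131.22335564]]
((584.866943359375, -243.49981689453125), (30.065202713012695, 92.1853256225586), 8.68795108795166)
```

View pics/w2.png

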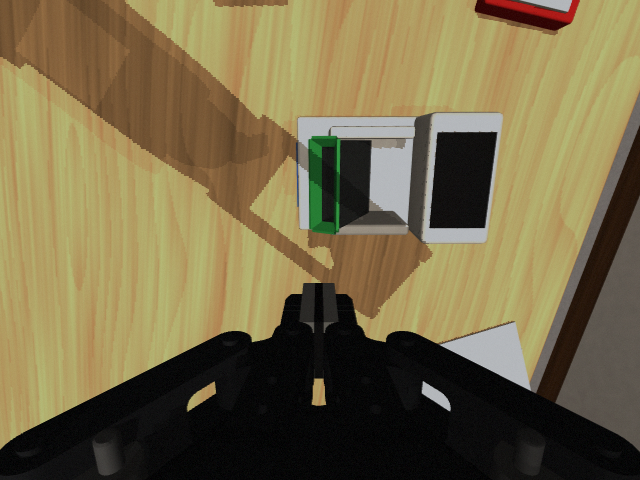

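```bash
cat > port.py <<'E'
from h import *
d=np.load("w2.npz");w=d["w"];c=d["p"].astype(int)
P=w
m=(P[...,0]>630)&(P[...,0]<820)&(abs(P[...,1]+225)<110)&(P[...,2]>82)&(P[...,2]<91)
m=cv2.morphologyEx(m.astype(np.uint8),cv2.MORPH_OPEN,np.ones((5,5)))>0
print("top",cv2.minAreaRect(w[m][:,:2].astype(np.float32)),np.median(w[m][:,2]))
m=(P[...,0]>500)&(P[...,0]<820)&(abs(P[...,1]+225)<110)&(P[...,2]>6)&(P[...,2]<140)
m=cv2.morphologyEx(m.astype(np.uint8),cv2.MORPH_OPEN,np.ones((5,5)))>0
q=w[m];print("all",cv2.minAreaRect(q[:,:2].astype(np.float32)))
m=m&(P[...,2]<40)&(P[...,0]<640);q=w[m];print("plate z",np.median(q[:,2]),q[:,0].min(),q[:,1].min(),q[:,1].max())
g=(c[...,1]>1.4*c[...,0])&(c[...,1]>1.4*c[...,2])&(c[...,1]>25)&(w[...,2]>90)&(w[...,2]<150)
q=w[g]
for yaw in(7.5,8.7,9.5):
    A=R.from_euler('z',yaw,degrees=True)*R.from_euler('y',-26,degrees=True)
    p=A.inv().apply(q-[590.8,-240.9,115])
    print(yaw,np.round(np.percentile(p,[1,3,50,97,99],axis=0),1).tolist())
    top=p[p[:,2]>np.percentile(p[:,2],97)-4]
    for lo in range(-45,46,15):
        t=top[(top[:,1]>=lo)&(top[:,1]<lo+15)]
        if len(t)>5: print(lo,len(t),np.round(np.percentile(t[:,0],[2,98]),1),end=' ; ')
    print()
E
python3 port.py
```

```text
top ((727.7745971679688, -220.44073486328125), (73.06317138671875, 137.29664611816406), 9.189340591430664) 86.54387747853394
all ((657.5051879882812, -231.2800750732422), (215.61080932617188, 138.57489013671875), 9.20492172241211)
plate z 17.30466578891975 543.1444360539216 -316.1080363069694 -164.76530638700243
7.5 [[-18.5, -46.6, -0.2], [-18.0, -44.9, 1.0], [-10.4, 0.1, 8.4], [12.8, 42.5, 12.2], [13.4, 44.1, 12.6]]
-45 177 [-18.1  13.8] ; -30 127 [-18.2  13.4] ; -15 146 [-18.4  13.7] ; 0 143 [-18.5  13.2] ; 15 153 [-18.8  12.4] ; 30 265 [-18.6  11.8] ; 
8.7 [[-18.5, -46.4, -0.0], [-18.1, -44.7, 1.1], [-10.4, 0.3, 8.4], [12.6, 42.6, 12.2], [13.1, 44.4, 12.6]]
-45 198 [-18.7  13. ] ; -30 136 [-18.6  12.8] ; -15 148 [-18.5  13.5] ; 0 141 [-18.4  13.3] ; 15 152 [-18.4  12.7] ; 30 256 [-18.   12.5] ; 
9.5 [[-18.7, -46.3, 0.1], [-18.0, -44.6, 1.0], [-10.4, 0.4, 8.4], [12.6, 42.7, 12.2], [13.1, 44.4, 12.6]]
-45 204 [-19.1  12.6] ; -30 138 [-18.9  12.6] ; -15 152 [-18.6  13.4] ; 0 140 [-18.4  13.4] ; 15 147 [-18.2  13. ] ; 30 255 [-17.6  12.9] ;
```

```bash
python3 -c "
from h import *
goto([625,300,310],[180,0,180.6])"
```

```text
row [0.5554, 0.1297, 0.0093] [-0.0006, -0.0044, -1.4229] n 9.1
```

```bash
python3 -m jog '[0.0555,0.013,0.001,0,0,-0.142, 0.111,0.026,0.002,0,0,-0.284, 0.1666,0.0389,0.003,0,0,-0.427, 0.222,0.0519,0.004,0,0,-0.569, 0.2777,0.0648,0.005,0,0,-0.711, 0.3332,0.0778,0.006,0,0,-0.854, 0.3888,0.0908,0.007,0,0,-0.996, 0.4443,0.1038,0.008,0,0,-1.138]' 0.1 40; python3 -c "
from h import *
goto([625,300,310],[180,0,180.6])"
```

```text
time: 7.4
tool_pos: [616.6, 188.0, 312.3]
tcp_rot: [-180.0, -0.0, 164.6]
ft_force: [0.1, 0.6, 0.6]
finger_gap: 46.9
grip_force: 0.0
row [0.0216, 0.1102, 0.0023] [-0.0002, -0.0005, -0.279] n 1.8
```

```bash
python3 -m jog '[0.0108,0.055,0.001,0,0,-0.14, 0.0216,0.11,0.002,0,0,-0.279, 0.0216,0.11,0.002,0,0,-0.279, 0.0216,0.11,0.002,0,0,-0.279]'
python3 - <<'E'
from h import *
s=r.snapshot('wrist');w=cloud(s);save(s,"w3.png")
c=s["pixels"].astype(int)
g=(c[...,0]>1.8*c[...,1])&(c[...,0]>1.8*c[...,2])&(c[...,0]>50)&(abs(w[...,0]-590)<50)&(abs(w[...,1]-308)<40)
t=g&(w[...,2]>148)&(w[...,2]<157)
q=w[t];print(len(q),np.median(q[:,2]),cv2.minAreaRect(q[:,:2].astype(np.float32)))
q=w[g];print(np.percentile(q,[1,99],axis=0))
m=(abs(w[...,0]-590)<70)&(abs(w[...,1]-230)<140)&(w[...,2]>46)&(w[...,2]<54)
m=cv2.morphologyEx(m.astype(np.uint8),cv2.MORPH_OPEN,np.ones((5,5)))>0
print("rack",cv2.minAreaRect(w[m][:,:2].astype(np.float32)))
print(r.sense()["tool_pos"],r.sense()["tcp_rot"])
E
```

```text
time: 7.9
tool_pos: [626.2, 297.5, 310.1]
tcp_rot: [-180.0, -0.0, -179.7]
ft_force: [0.2, -0.3, -0.5]
finger_gap: 46.7
grip_force: 0.0
900 151.2985808365292 ((586.9834594726562, 306.5065612792969), (41.444602966308594, 15.590985298156738), 0.4642046093940735)
[[566.35321518 298.6537279  146.29104984]
 [607.41083224 314.26863376 153.08543014]]
rack ((587.68212890625, 228.71824645996094), (99.23967742919922, 230.436767578125), 0.2661079168319702)
[626.66795875 296.65821707 310.57059205] [-1.79969333e+02 -1.57588846e-02 -1.79797421e+02]
```

View pics/w3.png

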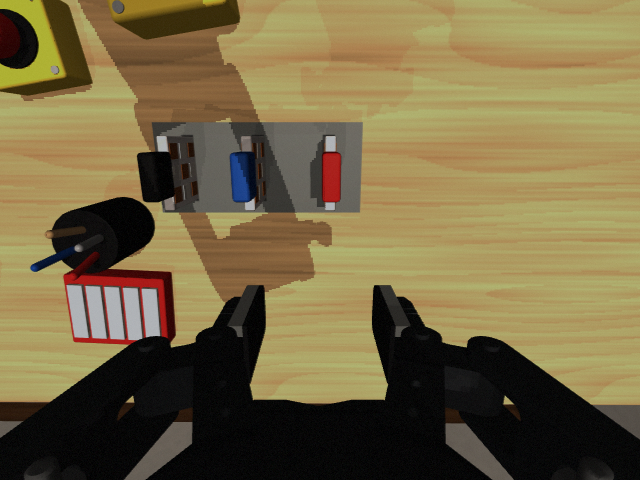

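```bash
python3 -c "
from h import *
goto([588.5,307,190],[180,0,180.4])
goto([588.5,307,118],[180,0,180.4])"
```

```text
row [0.0381, 0.0105, 0.1206] [-0.0005, -0.0003, -0.0034] n 2.0
row [0.0381, 0.0106, 0.1926] [-0.0005, -0.0003, -0.0034] n 3.1
```

```bash
python3 -m jog '[0.019,0.005,0.06,0,0,-0.003, 0.038,0.0105,0.12,0,0,-0.003, 0.038,0.0105,0.12,0,0,-0.003, 0.038,0.0105,0.15,0,0,-0.003, 0.038,0.0105,0.18,0,0,-0.003, 0.038,0.0105,0.1926,0,0,-0.003, 0.038,0.0105,0.1926,0,0,-0.003]'; python3 -c "
from h import *
goto([588.5,307,118],[180,0,180.4])"
```

```text
time: 8.82
tool_pos: [590.8, 307.0, 119.7]
tcp_rot: [180.0, 0.1, -179.7]
ft_force: [-0.4, 0.3, 0.5]
finger_gap: 47.3
grip_force: 0.0
row [0.0023, -0.0, 0.0017] [0.0005, 0.0016, -0.0014] n 0.0
```

```bash
python3 -m jog '[0.001,0,0.001,0,0,0, 0.001,0,0.001,0,0,0, 0.001,0,0.001,0,0,0, 0.001,0,0.001,0,0,0]' -1 50; python3 -m jog '[0,0,0,0,0,0]'
```

```text
time: 9.32
tool_pos: [589.6, 307.8, 119.1]
tcp_rot: [179.9, 0.2, -179.6]
ft_force: [0.5, 0.2, 5.3]
finger_gap: 15.4
grip_force: 49.8
time: 9.45
tool_pos: [589.6, 307.8, 119.1]
tcp_rot: [179.9, 0.2, -179.6]
ft_force: [0.2, 0.3, 5.9]
finger_gap: 15.1
grip_force: 49.8
```

```bash
python3 -m jog '[0,0,-0.006,0,0,0, 0,0,-0.016,0,0,0, 0,0,-0.028,0,0,0, 0,0,-0.044,0,0,0, 0,0,-0.07,0,0,0]'; python3 -m jog '[0,0,-0.05,0,0,0, 0,0,-0.1,0,0,0, 0,0,-0.12,0,0,0, 0,0,-0.12,0,0,0]'
python3 - <<'E'
from h import *
M=np.array([587,-242.5,115]);A=R.from_euler('z',9.1,degrees=True)*R.from_euler('y',-26,degrees=True)
T=A*R.from_euler('z',90,degrees=True)*R.from_euler('x',180,degrees=True)
e=T.as_euler('xyz',degrees=True);print(e, T.as_matrix().round(3).tolist())
for foot in(125,): # foot z along port from floor
    p=M+A.apply([0,0,foot-85+113]);print(foot,p);goto(p,e)
E
```

```text
time: 10.07
tool_pos: [587.6, 307.1, 187.4]
tcp_rot: [-180.0, -0.1, -179.6]
ft_force: [-0.2, -0.7, -1.6]
finger_gap: 15.1
grip_force: 49.1
time: 10.58
tool_pos: [589.0, 307.6, 308.9]
tcp_rot: [179.9, 0.2, -179.6]
ft_force: [1.0, -0.1, -2.1]
finger_gap: 15.5
grip_force: 49.2
[154.    0.   99.1] [[-0.158, 0.887, 0.433], [0.987, 0.142, 0.069], [0.0, 0.438, -0.899]]
125 [ 520.77338041 -253.1077858   252.51548908]
row [0.0721, -0.5604, 0.0555] [-0.3714, -0.32, 1.3926] n 9.1
```

```bash
python3 -c "
from h import *
goto([521,-253,308],[180,0,99.1])"
```

```text
row [0.0717, -0.5602, -0.0] [0.0031, 0.0015, 1.4186] n 9.0
```

```bash
python3 -m jog '[0.0072,-0.056,0,0,0,0.142, 0.0143,-0.112,0,0,0,0.284, 0.0215,-0.168,0,0,0,0.426, 0.0287,-0.224,0,0,0,0.567, 0.0358,-0.28,0,0,0,0.709, 0.043,-0.336,0,0,0,0.851, 0.0502,-0.392,0,0,0,0.993, 0.0574,-0.448,0,0,0,1.135]'; python3 -c "
from h import *
goto([521,-253,308],[180,0,99.1])"
```

```text
time: 11.58
tool_pos: [532.3, -142.3, 303.5]
tcp_rot: [-179.8, -0.2, 115.1]
ft_force: [0.8, -0.8, -1.6]
finger_gap: 15.3
grip_force: 49.6
row [-0.0954, -0.0571, -0.0046] [-0.0038, -0.0031, 0.2789] n 1.8
```

```bash
python3 -m jog '[-0.0477,-0.0285,-0.002,0,0,0.14, -0.0954,-0.0571,-0.0046,0,0,0.279, -0.0954,-0.0571,-0.0046,0,0,0.279, -0.0954,-0.0571,-0.0046,0,0,0.279]'; python3 -c "
from h import *
goto([510,-253,290],[154,0,99.1])"
```

```text
time: 12.08
tool_pos: [522.3, -251.2, 308.8]
tcp_rot: [-179.8, -0.2, 99.4]
ft_force: [0.7, 0.2, -1.6]
finger_gap: 15.2
grip_force: 49.7
row [0.0001, -0.0124, 0.0188] [-0.4569, -0.0043, 0.0036] n 2.4
```

```bash
python3 -m jog '[0,-0.004,0.006,-0.152,0,0, 0,-0.008,0.012,-0.304,0,0, 0,-0.0124,0.0188,-0.457,-0.004,0.004, 0,-0.0124,0.0188,-0.457,-0.004,0.004, 0,-0.0124,0.0188,-0.457,-0.004,0.004]'
cat > ins.py <<'E'
from h import *
import sys
M=np.array([587,-242.5,115]);A=R.from_euler('z',9.1,degrees=True)*R.from_euler('y',-26,degrees=True)
e=[154,0,99.1]
st=r.sense();B=R.from_euler('xyz',st["tcp_rot"],degrees=True)
print("foot in port:",np.round(A.inv().apply(st["tool_pos"]+B.apply([0,0,113])-M)+[0,0,85],1),"F in port",np.round(A.inv().apply(st["ft_force"]),1))
if len(sys.argv)>1:
    goto(M+A.apply([0,0,float(sys.argv[1])-85+113]),e)
E
python3 ins.py 112
python3 - <<'E'
from h import *
s=r.snapshot('wrist');save(s,"w4.png")
E
```

```text
time: 12.7
tool_pos: [511.5, -253.3, 293.7]
tcp_rot: [153.9, 0.2, 99.1]
ft_force: [-0.3, -0.2, -0.2]
finger_gap: 15.5
grip_force: 50.2
foot in port: [ 10.   1. 166.] F in port [-0.4 -0.2  0. ]
row [-0.0011, -0.0099, 0.054] [0.002, 0.0031, 0.0024] n 0.9
```

View pics/w4.png

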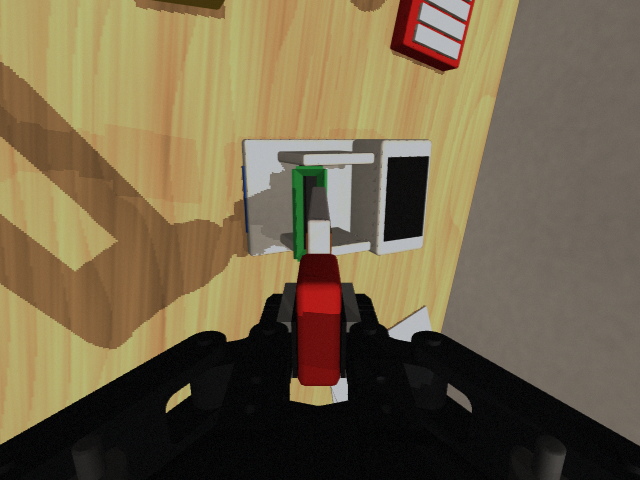

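```bash
python3 -m jog '[-0.0005,-0.005,0.02,0,0,0, -0.001,-0.01,0.045,0,0,0, -0.001,-0.01,0.045,0,0,0, -0.001,-0.01,0.045,0,0,0]'
cat > rel.py <<'E'
from h import *
import sys
M=np.array([587,-242.5,115]);A=R.from_euler('z',9.1,degrees=True)*R.from_euler('y',-26,degrees=True)
s=r.snapshot('wrist');save(s,sys.argv[1],(200,80,460,340),2.3);w=cloud(s);c=s["pixels"].astype(int)
p=A.inv().apply((w-M).reshape(-1,3)).reshape(w.shape)
g=(c[...,1]>1.4*c[...,0])&(c[...,1]>1.4*c[...,2])&(c[...,1]>25)&(abs(p[...,2]-5)<15)&(abs(p[...,0])<40)
q=p[g];print("lip",len(q),np.round(np.percentile(q,[1,50,99],axis=0),1).tolist())
for y in range(-50,50,12):
    t=q[(q[:,1]>y)&(q[:,1]<y+12)&(q[:,2]>7)]
    if len(t)>8: print(y,np.round([t[:,0].min(),t[:,0].max()],1),end=' ')
print()
m=(abs(p[...,0])<14)&(abs(p[...,1])<60)&(p[...,2]>18)&(p[...,2]<170)
red=(c[...,0]>1.8*c[...,1])&m
for n,k in(("red",red),("plate",m&~red&(p[...,2]<130)&(p[...,1]>20)&(p[...,1]<45))):
    q=p[k]
    print(n,len(q),np.round(np.percentile(q,[2,50,98],axis=0),1).tolist())
    for z in range(20,175,15):
        t=q[(q[:,2]>z)&(q[:,2]<z+15)]
        if len(t)>15:print(' z',z,len(t),np.round(np.percentile(t[:,:2],[3,50,97],axis=0),1).tolist())
E
python3 rel.py w5.png; python3 ins.py 104
```

```text
time: 13.25
tool_pos: [523.0, -253.2, 249.8]
tcp_rot: [153.8, 0.2, 99.2]
ft_force: [-0.3, -0.1, -1.1]
finger_gap: 14.8
grip_force: 50.2
lip 1825 [[-15.6, -26.6, -0.7], [-0.7, 20.6, 8.1], [16.5, 45.4, 11.0]]
-38 [-15.   16.6] -26 [-15.8  16.5] -14 [-15.6  16.2] -2 [-15.6  16.7] 10 [-15.4  16.6] 22 [-15.2  16.4] 34 [-15.9  16.2] 
red 648 [[-7.6, 18.5, 150.2], [-0.2, 20.8, 161.1], [7.2, 21.3, 169.6]]
 z 140 136 [[-7.4, 19.1], [0.2, 20.8], [6.5, 21.1]]
 z 155 512 [[-7.4, 18.8], [-0.3, 20.8], [7.1, 21.3]]
plate 427 [[-4.5, 33.8, 42.3], [0.3, 34.8, 98.1], [4.9, 35.0, 129.1]]
 z 35 27 [[-3.7, 34.3], [0.7, 34.7], [5.0, 34.9]]
 z 50 45 [[-4.1, 33.9], [0.0, 34.7], [4.7, 34.9]]
 z 65 60 [[-4.3, 34.1], [0.3, 34.8], [4.8, 35.0]]
 z 80 63 [[-4.1, 33.8], [0.5, 34.8], [4.7, 35.0]]
 z 95 83 [[-4.4, 34.3], [-0.1, 34.8], [4.5, 35.0]]
 z 110 104 [[-4.3, 33.8], [0.3, 34.8], [4.7, 35.1]]
 z 125 45 [[-4.3, 34.5], [0.3, 34.8], [4.4, 35.0]]
foot in port: [  1.3  -1.1 121.9] F in port [-0.8  0.3 -1.2]
row [0.0008, -0.0009, 0.0179] [0.0044, 0.004, 0.0028] n 0.3
```

View pics/w5.png

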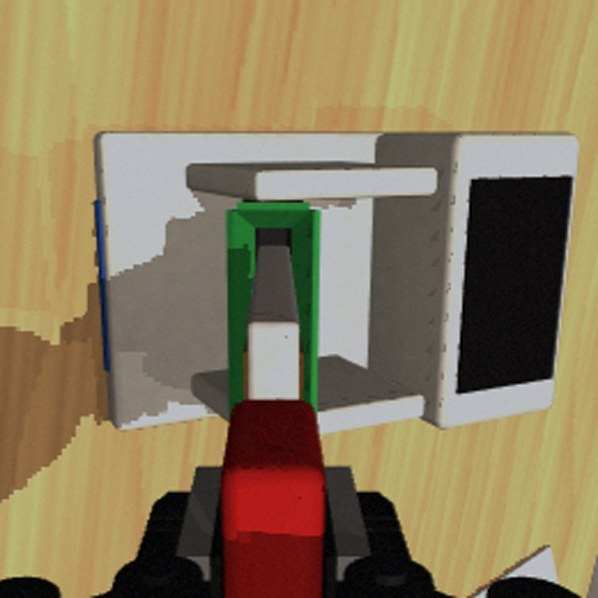

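The crop shows the plate's foot (275,245) centred in the green lip (230–318 columns); the measured offset is under 1 mm. I descend in small steps.

```bash
python3 -m jog '[0,0,0.008,0,0,0, 0,0,0.016,0,0,0, 0,0,0.022,0,0,0, 0,0,0.028,0,0,0, 0,0,0.033,0,0,0, 0,0,0.038,0,0,0, 0,0,0.038,0,0,0]'; python3 ins.py
```

```text
time: 14.18
tool_pos: [538.6, -250.5, 213.6]
tcp_rot: [153.8, 0.2, 99.1]
ft_force: [-0.1, -0.8, -1.8]
finger_gap: 15.2
grip_force: 50.2
foot in port: [-0.5 -0.5 82.1] F in port [-0.9 -0.7 -1.5]
```

```bash
python3 -m jog '[0,0,0.005,0,0,0, 0,0,0.01,0,0,0, 0,0,0.015,0,0,0, 0,0,0.02,0,0,0, 0,0,0.02,0,0,0]'; python3 ins.py; python3 -m jog '[0,0,0.005,0,0,0, 0,0,0.01,0,0,0, 0,0,0.015,0,0,0, 0,0,0.02,0,0,0, 0,0,0.02,0,0,0]'; python3 ins.py
```

```text
time: 14.8
tool_pos: [547.3, -249.0, 195.5]
tcp_rot: [153.8, 0.1, 99.1]
ft_force: [0.5, 0.2, -2.1]
finger_gap: 15.2
grip_force: 50.1
foot in port: [-0.5 -0.4 62. ] F in port [-0.4  0.1 -2.1]
time: 15.42
tool_pos: [556.1, -247.7, 177.6]
tcp_rot: [153.8, 0.1, 99.1]
ft_force: [3.0, 0.3, -1.9]
finger_gap: 15.2
grip_force: 50.1
foot in port: [-0.4 -0.6 42. ] F in port [ 1.8 -0.2 -3. ]
```

```bash
python3 -m jog '[0,0,0.005,0,0,0, 0,0,0.01,0,0,0, 0,0,0.015,0,0,0, 0,0,0.02,0,0,0, 0,0,0.02,0,0,0]'; python3 ins.py; python3 -m jog '[0,0,0.005,0,0,0, 0,0,0.01,0,0,0, 0,0,0.013,0,0,0, 0,0,0.013,0,0,0]'; python3 ins.py
```

```text
time: 16.05
tool_pos: [564.8, -246.4, 159.6]
tcp_rot: [153.8, 0.1, 99.1]
ft_force: [3.1, 0.5, -2.4]
finger_gap: 15.1
grip_force: 50.0
foot in port: [-0.3 -0.6 22. ] F in port [ 1.7 -0.  -3.5]
time: 16.55
tool_pos: [570.5, -245.6, 148.1]
tcp_rot: [153.8, 0.2, 99.1]
ft_force: [3.9, -0.7, -2.3]
finger_gap: 15.1
grip_force: 50.0
foot in port: [-0.2 -0.8  9.1] F in port [ 2.4 -1.4 -3.7]
```

```bash
python3 -m jog '[0,0,0.002,0,0,0, 0,0,0.004,0,0,0, 0,0,0.006,0,0,0, 0,0,0.006,0,0,0]'; python3 ins.py; python3 -m jog '[0,0,0.001,0,0,0, 0,0,0.002,0,0,0, 0,0,0.002,0,0,0]'; python3 ins.py
```

```text
time: 17.05
tool_pos: [573.0, -245.3, 142.9]
tcp_rot: [153.8, 0.2, 99.1]
ft_force: [3.7, 0.4, -2.1]
finger_gap: 15.5
grip_force: 49.9
foot in port: [-0.2 -0.9  3.3] F in port [ 2.4 -0.2 -3.5]
time: 17.42
tool_pos: [573.9, -245.2, 141.2]
tcp_rot: [153.8, 0.2, 99.1]
ft_force: [3.9, 0.4, 0.1]
finger_gap: 15.3
grip_force: 50.3
foot in port: [-0.2 -0.9  1.4] F in port [ 3.6 -0.2 -1.6]
```

Force starts to change: near the floor. A bit more until it seats.

```bash
python3 -m jog '[0,0,0.001,0,0,0, 0,0,0.001,0,0,0]'; python3 ins.py; python3 -m jog '[0,0,0.001,0,0,0, 0,0,0.001,0,0,0]'; python3 ins.py
```

```text
time: 17.68
tool_pos: [574.3, -245.1, 140.3]
tcp_rot: [153.8, 0.2, 99.1]
ft_force: [2.2, 0.6, 1.2]
finger_gap: 15.4
grip_force: 50.3
foot in port: [-0.2 -0.9  0.4] F in port [2.6 0.2 0.1]
time: 17.92
tool_pos: [574.8, -245.1, 139.5]
tcp_rot: [153.8, 0.2, 99.1]
ft_force: [2.5, 0.0, 1.5]
finger_gap: 15.4
grip_force: 50.5
foot in port: [-0.1 -1.  -0.5] F in port [ 2.9 -0.4  0.2]
```

```bash
python3 -m jog '[0,0,0.001,0,0,0, 0,0,0.002,0,0,0, 0,0,0.002,0,0,0]'; python3 ins.py; python3 -m jog '[0,0,0.001,0,0,0, 0,0,0.002,0,0,0, 0,0,0.002,0,0,0]'; python3 ins.py
```

```text
time: 18.3
tool_pos: [575.4, -245.3, 139.6]
tcp_rot: [153.8, 0.2, 99.1]
ft_force: [-14.2, 2.6, 20.0]
finger_gap: 15.2
grip_force: 53.9
foot in port: [ 0.5 -1.3 -0.6] F in port [-3.4  4.8 23.9]
time: 18.68
tool_pos: [576.6, -245.9, 140.1]
tcp_rot: [153.7, 0.3, 99.2]
ft_force: [-27.7, 5.6, 35.3]
finger_gap: 15.4
grip_force: 56.8
foot in port: [ 1.8 -2.2 -0.7] F in port [-8.3  9.9 43.3]
```

```bash
python3 -m jog '[0,0,-0.004,0,0,0, 0,0,-0.004,0,0,0]'; python3 -m jog '[0,0,0,0,0,0, 0,0,0,0,0,0, 0,0,0,0,0,0]' -0.3;python3 -m jog '[0,0,-0.02,0,0,0, 0,0,-0.06,0,0,0, 0,0,-0.1,0,0,0, 0,0,-0.1,0,0,0]';  python3 rel.py w6.png; python3 ins.py
```

```text
time: 18.92
tool_pos: [574.9, -245.3, 139.8]
tcp_rot: [153.8, 0.2, 99.1]
ft_force: [2.6, 0.1, 2.3]
finger_gap: 15.3
grip_force: 50.9
time: 19.3
tool_pos: [574.3, -244.8, 138.7]
tcp_rot: [153.9, 0.1, 99.1]
ft_force: [-0.6, -1.1, -0.5]
finger_gap: 29.9
grip_force: 0.0
time: 19.8
tool_pos: [531.8, -253.4, 233.4]
tcp_rot: [153.6, 0.5, 99.0]
ft_force: [0.4, 0.6, -0.3]
finger_gap: 29.8
grip_force: 0.0
lip 2466 [[-15.6, -44.9, -0.2], [7.1, 12.7, 8.1], [16.2, 45.4, 11.0]]
-50 [-15.8  15.9] -38 [-15.7  16.5] -26 [-15.5  16.4] -14 [-15.3  16.2] -2 [-15.8  16. ] 10 [-15.7  16.3] 22 [-15.6  16.4] 34 [-15.4  16.1] 
red 1699 [[-8.7, -18.5, 32.6], [-1.0, 4.4, 60.0], [6.5, 21.0, 61.5]]
 z 20 48 [[-8.1, 19.7], [-0.4, 20.8], [5.2, 24.4]]
 z 35 101 [[-8.2, 19.7], [-1.1, 20.8], [5.7, 21.1]]
 z 50 1550 [[-8.6, -17.9], [-1.0, 2.4], [6.1, 20.7]]
plate 303 [[-6.2, 20.7, 20.4], [-1.1, 27.9, 24.2], [3.9, 34.9, 25.7]]
 z 20 297 [[-6.1, 20.7], [-1.1, 27.8], [3.9, 34.7]]
foot in port: [  0.7  -1.8 101.1] F in port [-0.9 -0.7 -0. ]
```

View pics/w6.png

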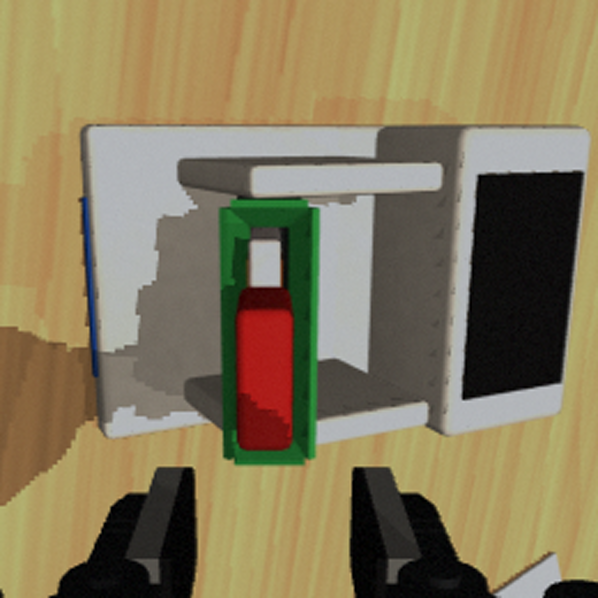

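Image shows the carrier with its red grip at (265,370) seated in the lip. Its measured grip top is 146 mm along the slot, so it is fully home. Next is the twist.

```bash
python3 -c "
from h import *
goto([461.5,-19.5,190],[180,0,150])
st=r.sense();a=R.from_euler('xyz',st['tcp_rot'],degrees=True)
print(st['joint_pos'])"
```

```text
row [0.2415, -0.0466, 0.0212] [0.4256, 0.2092, -0.872] n 5.3
[-42.98146995 -13.11482492 109.15439239  21.8683448   68.32189586
 -57.45040873]
```

```bash
python3 -m jog '[0.0403,-0.0078,0.0035,0.071,0.035,-0.145, 0.0805,-0.0155,0.007,0.142,0.07,-0.29, 0.1208,-0.0233,0.0106,0.213,0.105,-0.436, 0.161,-0.031,0.014,0.284,0.139,-0.581, 0.2012,-0.0388,0.0177,0.355,0.174,-0.727, 0.2415,-0.0466,0.0212,0.4256,0.2092,-0.872, 0.2415,-0.0466,0.0212,0.4256,0.2092,-0.872, 0.2415,-0.0466,0.0212,0.4256,0.2092,-0.872]' 0.6 30;  python3 -c "
from h import *
goto([461.8,-19.5,62],[180,0,150])"
```

```text
time: 20.85
tool_pos: [460.6, -18.4, 187.8]
tcp_rot: [180.0, -0.3, 150.0]
ft_force: [-0.7, -0.4, -0.3]
finger_gap: 68.5
grip_force: 0.0
row [-0.0022, -0.0004, 0.1257] [0.0005, -0.0045, 0.0006] n 2.0
```

```bash
python3 -m jog '[-0.001,0,0.05,0,0,0, -0.0015,0,0.09,0,0,0, -0.002,0,0.11,0,0,0, -0.002,0,0.1265,0,0,0, -0.002,0,0.1265,0,0,0]'; python3 -m jog '[0,0,0,0,0,0, 0,0,0,0,0,0, 0,0,0,0,0,0, 0,0,0,0,0,0, 0,0,0,0,0,0]' -1 40; python3 -c "
from h import *
print(r.sense()['wrist_torque'])"
```

```text
time: 21.48
tool_pos: [461.4, -19.9, 61.2]
tcp_rot: [180.0, -0.3, 149.9]
ft_force: [0.0, 0.7, 0.6]
finger_gap: 68.6
grip_force: 0.0
time: 22.1
tool_pos: [462.9, -20.3, 63.5]
tcp_rot: [-180.0, -0.1, 150.0]
ft_force: [-3.0, -5.7, 1.6]
finger_gap: 40.8
grip_force: 41.3
[-0.78978658  0.34704801  0.03673323]
```

```bash
python3 -m jog '[0,0,0,0,0,0.15, 0,0,0,0,0,0.3, 0,0,0,0,0,0.45, 0,0,0,0,0,0.6, 0,0,0,0,0,0.75, 0,0,0,0,0,0.9, 0,0,0,0,0,0.9]'; python3 -c "
from h import *
print(r.sense()['wrist_torque'])"; python3 -m jog '[0,0,0,0,0,0.1, 0,0,0,0,0,0.15, 0,0,0,0,0,0.15]'; python3 -c "
from h import *
print(r.sense()['wrist_torque'])"
```

```text
time: 22.98
tool_pos: [460.4, -22.1, 62.3]
tcp_rot: [-179.6, 0.1, 98.3]
ft_force: [-11.3, -16.0, 2.9]
finger_gap: 40.9
grip_force: 41.3
[-2.61069225  1.58579866  0.07232526]
time: 23.35
tool_pos: [459.9, -22.2, 62.1]
tcp_rot: [-179.6, 0.2, 89.8]
ft_force: [-13.4, -17.1, 1.4]
finger_gap: 40.4
grip_force: 41.3
[-2.76645844  1.89691721  0.07691419]
```

```bash
python3 -m jog '[-0.002,-0.0015,0,0,0,0.05, -0.002,-0.0015,0,0,0,0.1, -0.002,-0.0015,0,0,0,0.15, -0.002,-0.0015,0,0,0,0.15]'; python3 -c "
from h import *
print(r.sense()['wrist_torque'])"; python3 -m jog '[0,0,0,0,0,0.08, 0,0,0,0,0,0.15, 0,0,0,0,0,0.15]'; python3 -c "
from h import *
print(r.sense()['wrist_torque'])"
```

```text
time: 23.85
tool_pos: [459.1, -21.7, 62.3]
tcp_rot: [-179.7, -0.0, 81.3]
ft_force: [-9.0, -3.4, 1.6]
finger_gap: 40.7
grip_force: 41.0
[-0.50794046  1.396364    1.07899764]
time: 24.22
tool_pos: [458.5, -22.2, 62.0]
tcp_rot: [-179.6, 0.1, 72.7]
ft_force: [-12.1, -6.8, 2.4]
finger_gap: 40.6
grip_force: 41.0
[-0.95386405  1.83073825  1.21630353]
```

Torque jumped to about 1.1 N·m, so the cap is at its stop. I release and lift.

```bash
python3 -m jog '[0,0,0,0,0,0, 0,0,0,0,0,0, 0,0,0,0,0,0, 0,0,0,0,0,0]' 0.6; python3 -m jog '[0,0,-0.03,0,0,0, 0,0,-0.08,0,0,0, 0,0,-0.14,0,0,0, 0,0,-0.18,0,0,0, 0,0,-0.18,0,0,0]'
python3 - <<'E'
from h import *
s=r.snapshot('top');p=s["pixels"][:,:,::-1];p0=np.load("top0.npz")["p"][:,:,::-1]
w=cloud(s)
for n in("pen_pot","slide_box","carrier_blue","carrier_black","carrier_red"):
    d=r.outline_of(s,n)[0];q=w[d["region"]];print(n,d["bbox"],np.round(np.nanmedian(q,0)))
s=r.snapshot('wrist')["pixels"][:,:,::-1]
a=cv2.resize(p[110:390,110:470],(400,311));b=cv2.resize(s,(400,300))[:300]
a=a[:300]
cv2.imwrite("pics/fin.png",np.hstack([a,b]))
print(r.sense()["ft_force"])
E
```

```text
time: 24.72
tool_pos: [461.1, -21.2, 62.6]
tcp_rot: [-179.9, -0.1, 72.7]
ft_force: [-0.1, -0.7, -1.0]
finger_gap: 68.2
grip_force: 0.0
time: 25.35
tool_pos: [463.6, -22.0, 246.8]
tcp_rot: [179.7, -0.2, 72.7]
ft_force: [0.3, 0.0, -0.5]
finger_gap: 68.2
grip_force: 0.0
pen_pot [262.1, 180.9, 299.4, 214.1] [669.  40.  91.]
slide_box [258.9, 124.6, 322.6, 180.7] [775.  30.  33.]
carrier_blue [175.4, 212.5, 191.3, 252.6] [586. 225. 116.]
carrier_black [214.8, 209.0, 231.6, 254.9] [585. 147. 118.]
carrier_red [406.2, 226.2, 451.4, 246.1] [ 577. -240.  146.]
[ 0.2731124   0.26850032 -0.23370623]
```

View pics/fin.png

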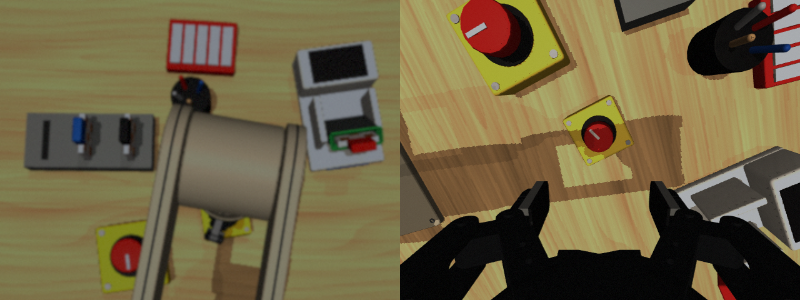

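Run:
```python
from h import *
s=r.snapshot('wrist');w=cloud(s)
def ang(c,w,n):
    c=c.astype(int);near=(np.hypot(w[...,0]-461,w[...,1]+19.5)<16)&(w[...,2]>80)
    wh=near&(np.minimum(c[...,1],c[...,2])>0.6*c[...,0])&(c[...,0]>60)
    q=w[wh];m=q[:,:2].mean(0)-[461.5,-19.5]
    ev=np.linalg.svd(q[:,:2]-q[:,:2].mean(0))[2][0]
    print(n,len(q),m,np.degrees(np.arctan2(m[1],m[0])),np.degrees(np.arctan2(ev[1],ev[0])))
ang(s["pixels"],w,"now");t=np.load("top0.npz");ang(t["p"],t["w"],"before")
```

```text
now 82 [-5.99147805  5.71570918] 136.34938229620056 -62.638810861750414
before 24 [-7.37423687 -0.43597176] -176.61655846327122 176.44300514171545
```

Run:
```python
from h import *
s=r.snapshot('wrist');w=cloud(s);c=s["pixels"].astype(float);K=s["K"];Rm=cv2.Rodrigues(np.array(s["rvec"],float))[0];t=np.array(s["tvec"]).ravel()
def proj(u,v,z0):
    d=np.stack([(u-K[0,2])/K[0,0],(v-K[1,2])/K[1,1],np.ones(len(u))],-1)@Rm;o=-t@Rm
    return (o+d*((z0-o[2])/d[:,2])[:,None])[:,:2]
near=(np.hypot(w[...,0]-461,w[...,1]+19.5)<17)&(w[...,2]>80)
wt=np.clip(np.minimum(c[...,1],c[...,2])/np.maximum(c[...,0],1)-.35,0,1)*near*(c[...,0]>60)
v,u=np.nonzero(wt>0);k=wt[v,u];q=proj(u,v,89.);m=(k[:,None]*q).sum(0)/k.sum()
C=np.cov((q-m).T,aweights=k);e,V=np.linalg.eigh(C);print("ptr",np.degrees(np.arctan2(V[1,1],V[0,1]))%180,np.sqrt(e),len(k))
yel=((c[...,0]>1.6*c[...,2])&(c[...,1]>1.4*c[...,2])|(w[...,2]>50))&(abs(w[...,0]-461)<60)&(abs(w[...,1]+19.5)<60)&(w[...,2]>46)
v,u=np.nonzero(yel&(w[...,2]<54));print("box",cv2.minAreaRect(proj(u,v,50.).astype(np.float32)))
```

```text
ptr 75.82880787026636 [ 6.87545077 43.1092109 ] 126
box ((459.23828125, -19.56283950805664), (83.76301574707031, 83.88545227050781), 9.511201858520508)
```

Run:
```python
from h import *
s=r.snapshot('wrist');w=cloud(s);c=s["pixels"].astype(float);K=s["K"];Rm=cv2.Rodrigues(np.array(s["rvec"],float))[0];t=np.array(s["tvec"]).ravel()
v,u=np.mgrid[:480,:640];d=np.stack([(u-K[0,2])/K[0,0],(v-K[1,2])/K[1,1],np.ones(u.shape)],-1)@Rm;o=-t@Rm
q=(o+d*((89-o[2])/d[...,2])[...,None])[...,:2]
near=np.hypot(q[...,0]-460,q[...,1]+19.5)<16
for th in(.3,.45,.6):
    k=np.clip(np.minimum(c[...,1],c[...,2])/np.maximum(c[...,0],1)-th,0,1)*near*(c[...,0]>60)
    a=k>0;Q=q[a];kk=k[a];m=np.average(Q,axis=0,weights=kk)
    e,V=np.linalg.eigh(np.cov((Q-m).T,aweights=kk));print(np.degrees(np.arctan2(V[1,1],V[0,1]))%180,np.sqrt(e),a.sum(),m)
```

```text
116.72353168678319 [1.17531309 4.95962886] 112 [455.37514861 -13.66043004]
116.57118575280369 [1.0944053  4.97299264] 98 [455.38406259 -13.61371001]
116.40478852878682 [1.03797443 4.99719071] 84 [455.4077299  -13.51708052]
```

```bash
python3 -c "
from bench import r
print(r.hand_in())"
```

```text
the job is handed in; nothing more can be done
None
```

The job is handed in, at about 25 s of the 59 s limit: the stop button was pressed fully and sprang back, the red carrier is fully home in the slanted port, and the cap was twisted clockwise until the torque showed its stop, then released; final pictures show the other carriers and slide box unmoved, but the arm partly hid the pen pot.

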